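# Refit the matched caps of a shaft rig's split bearings and set its crank

## Robot

A 6-joint arm with a two-finger parallel gripper is mounted at the origin on the work surface. World frame = base frame: x ahead of the robot, y to its left, z up, the work surface at z = 0. Lengths are in m, angles in rad, forces in N, time in s.
With the tool pointing down it reaches from about 0.35 to 1 m from the base axis. Payload 7.1 kg.
Tool frame: the origin (TCP) lies between the finger pads; the fingertips stand 22 mm ahead of it and the grasp point (between the pads) lies 3 mm ahead of it; x points along the fingers, y is the direction in which the jaws open and shut, and the axes are right-handed (so a half turn about x gives the same grasp; the last joint's range is limited). The gripper opens to 85 mm and grips with 20 to 120 N. Pads are 22 mm wide; open, the fingers measure 114 mm over their backs; the gripper's body (76 mm by 85 mm) begins 54 mm behind the grasp point. The pads swing forward as they close: fully open they stand 13 mm farther back than shut.
Start: joints at [1.243, 0.423, 1.63, -0, 1.089, -0.019], TCP at [0.19, 0.595, 0.22] pointing down, gripper open.
Joint ranges: [-3, 3], [-0.9, 2.11], [0.09, 2.58], [-1.31, 4.45], [0.11, 2.69], [-2.54, 2.54]. Speed limits (rad/s): [2.39, 2.39, 3.01, 3.14, 3.14, 3.14].

## Interface

Orientations are given as a rotation vector (axis times angle).
In Python, from rig import manip gives the robot as it stands. The module is installed in compiled form; this text tells all that it offers. Calls block until the motion is done:
- manip.move_to(position, orientation): joint-space move of the TCP to a pose.
- manip.servo_line(position, orientation=None, rate=0.15): straight line of the TCP; orientation=None keeps the orientation; rate is the mean speed in m/s.
- manip.set_joints(angles): joint-space move.
- manip.command_gripper(opening, f_grip=None): finger opening in m; f_grip is the grip in N (None keeps the last); returns when the fingers have stopped.
- manip.hold(seconds).
- manip.solve_ik(position, orientation): joint angles nearest the present ones, or None.
- manip.camera(name): name is "scene" or "top" or "wrist"; returns a dict with "image" (420x560x3 uint8, red, green, blue), "fx", "fy", "cx", "cy" (pixels), "cam_to_world" (4x4, takes a point from camera to world coordinates); the wrist camera has in their place "mount" (4x4, takes a point from camera to tool coordinates, whose origin is the TCP and whose axes are the tool frame's). Camera axes: x right, y down, z forward; pixel columns grow to the right and rows downward; lengths in m; the calibration is good to about 2 mm. A picture is of the moment at which its call begins: read the wrist's pose just before it. There is no depth.
A pose or a line that the arm cannot do raises manip.IKError and nothing moves.
- manip.sign_off(): hands the job in, once; it reports no verdict.
Readings, each from a call of its own:
- manip.get_time(): time.
- manip.get_joint_positions(): joint angles.
- manip.get_joint_vel(): joint speeds.
- manip.get_tau(): joint torques, N m.
- manip.get_position(): TCP position.
- manip.get_ee_rot(): TCP orientation.
- manip.get_contact_force(): force on the tool from outside, world axes, zero at the start.
- manip.get_torque(): the same for the moment, N m.
- manip.get_width(): finger opening in m.
Only numpy, scipy, OpenCV 4.12 (cv2) and the standard library are available. Lean on these libraries where they do the work, as an engineer would, in place of code of your own. Each camera call takes 0.05 s, during which the arm holds its last target. There are 200 camera calls.

## Task

Close up the shaft rig for its next run: put each of the two loose bearing caps back on its own lower half, the only one it mates with, the right way round and fully home so that the split faces close flat, and leave the crank standing straight up. Leave the screwdriver, the green printed link and the caliper where they are.

Things in the scene. Friction and masses are not known exactly. Their poses are not given: they have to be found in the camera images.
- rig: fixed frame of 20 mm aluminium profile, 120 (x) by 360 mm (y), gearmotor at its -y end. Origin: centre of its underside, on the desk; y along the shaft. The 20 mm steel shaft lies above the y axis, axis 62 mm above the desk, from y -106 to +140 mm, through both open bearings. The two sole plates stand square on it, between y -110 and +110 mm, in either order.
- sole_a: dark steel plate of bearing a, fixed on the rails, 130 (x) by 56 (y) by 8 mm. Origin: centre of its underside, 20 mm above the desk; y along the shaft. It carries the fixed aluminium lower half a (same plan as cap a): exactly centred across the shaft (x), but clamped anywhere within 8 mm either way ALONG it (y). That shift is not measured: look or feel for it.
- seat_a (a point): on the shaft's axis above the middle of sole a, level with the lower half's split face (62 mm above the desk), axes as the sole's. Cap a is home with its origin at this height, within 8 mm along y, x axes the same way, keys in grooves. Off its keys, turned round or on the other lower half it stands proud (by the keys' 9 mm, or 6 to 9 at one ear and about 3 or more at the middle).
- keys_a (a point): 10 mm above seat_a. Two round-topped steel keys stand on the split face of lower half a, along x: on its long ear (x +22 to +50 mm) 12 wide, on its short ear (x -22 to -40) 8 wide, both 9 high, at y +5 and -2.5 mm from the lower half's own middle. They fit cap a's grooves with 1 mm to spare each side and above, and guide it home from about 2 mm off.
- cap_a: loose aluminium bearing cap a, 120 to 200 g, standing on its split face. Origin: middle of that face, on the bore's axis; z up, y along the bore, x along the ears. Crown 44 (x) by 32 (y) by 36 mm tall, flat faces at y +-16 mm to grip; bore from below 23 mm wide, 12 high: 1.5 mm free each side of the shaft. Ears of unequal length, 18 mm tall. Cap b is its mirror image.
- cap_a_long_end (a point): end of cap a's LONG ear at the underside: x +50, y +5 mm from the cap's origin. This ear is 22 mm wide (y -6 to +16 mm, flush with one face of the crown), from x +22 to +50, with a groove along x in its underside, open at the end: 14 wide, 10 deep, middle at y +5 mm.
- cap_a_short_end (a point): end of cap a's SHORT ear at the underside: x -40, y -2.5 mm from the cap's origin. This ear is as wide as the crown (32 mm), from x -22 to -40, with a groove 10 wide, 10 deep, middle at y -2.5 mm.
- sole_b: dark steel plate of bearing b, fixed on the rails, 130 (x) by 56 (y) by 8 mm. Origin: centre of its underside, 20 mm above the desk; y along the shaft. It carries the fixed aluminium lower half b (same plan as cap b): exactly centred across the shaft (x), but clamped anywhere within 8 mm either way ALONG it (y). That shift is not measured: look or feel for it.
- seat_b (a point): on the shaft's axis above the middle of sole b, level with the lower half's split face (62 mm above the desk), axes as the sole's. Cap b is home with its origin at this height, within 8 mm along y, x axes the same way, keys in grooves. Off its keys, turned round or on the other lower half it stands proud (by the keys' 9 mm, or 6 to 9 at one ear and about 3 or more at the middle).
- keys_b (a point): 10 mm above seat_b. Two round-topped steel keys stand on the split face of lower half b, along x: on its long ear (x +22 to +50 mm) 12 wide, on its short ear (x -22 to -40) 8 wide, both 9 high, at y -5 and +2.5 mm from the lower half's own middle. They fit cap b's grooves with 1 mm to spare each side and above, and guide it home from about 2 mm off.
- cap_b: loose aluminium bearing cap b, 120 to 200 g, standing on its split face. Origin: middle of that face, on the bore's axis; z up, y along the bore, x along the ears. Crown 44 (x) by 32 (y) by 36 mm tall, flat faces at y +-16 mm to grip; bore from below 23 mm wide, 12 high: 1.5 mm free each side of the shaft. Ears of unequal length, 18 mm tall. Cap a is its mirror image.
- cap_b_long_end (a point): end of cap b's LONG ear at the underside: x +50, y -5 mm from the cap's origin. This ear is 22 mm wide (y -16 to +6 mm, flush with one face of the crown), from x +22 to +50, with a groove along x in its underside, open at the end: 14 wide, 10 deep, middle at y -5 mm.
- cap_b_short_end (a point): end of cap b's SHORT ear at the underside: x -40, y +2.5 mm from the cap's origin. This ear is as wide as the crown (32 mm), from x -22 to -40, with a groove 10 wide, 10 deep, middle at y +2.5 mm.
- crank (a joint): angle of the crank about the shaft: 0 = straight up, positive = leaning to the rig's +x side; it starts leaning 0.55 to 1.15 that way. It stays where it is left: about 0.15 N m to turn (2.5 N at the handle); range -1.4 to 1.4.
- crank_handle (a point): middle of the crank's round black handle, 16 mm diameter, 32 mm long, parallel to the shaft at rig y = +168 mm, 62 mm from the shaft's axis; its outer end is free, its inner end is on the crank web (20 mm wide, 8 mm thick, rig y 142 to 150 mm)
- crank_axis (a point): point on the shaft's axis level with the crank handle (rig y = +168 mm, 62 mm above the desk); straight up means the handle is right above it
- screwdriver: screwdriver, 190 mm long, lying on the desk in front of the rig; leave it
- printed_link: green three-lobed printed link, about 95 by 80 by 12 mm, flat on the desk beyond the rig; leave it
- caliper: caliper, 170 by 60 mm, 14 mm high, flat on the desk beyond the rig; leave it
There are look-alikes about, which are no part of the job. What is shaped like the cap_b but blue, orange or purple is not meant.

How it is judged:
At the end, for the whole second after the job is handed in: Each cap on its own lower half, long ear over long ear, its origin 40 to 43.7 mm above the sole's, within 4 mm of it across and 11.5 mm along the shaft, tilted under 0.035 and turned under 0.06 rad, at rest; crank within 0.09 rad of straight up and still (z of cap_a in the frame of sole_a between 0.04 and 0.0437 m and x of cap_a in the frame of sole_a between -0.004 and 0.004 m and y of cap_a in the frame of sole_a between -0.0115 and 0.0115 m and x of cap_a_long_end in the frame of sole_a above 0.04 m and angle between each of cap_a, cap_b's own z axis and vertical below 0.035 rad and angle between the x axis of cap_a and the x axis of sole_a, either way round below 0.06 rad and linear speed of each of cap_a, cap_b below 0.01 m/s and z of cap_b in the frame of sole_b between 0.04 and 0.0437 m and x of cap_b in the frame of sole_b between -0.004 and 0.004 m and y of cap_b in the frame of sole_b between -0.0115 and 0.0115 m and x of cap_b_long_end in the frame of sole_b above 0.04 m and angle between the x axis of cap_b and the x axis of sole_b, either way round below 0.06 rad and value of joint crank between -0.09 and 0.09 rad and velocity of joint crank between -0.05 and 0.05 rad/s); the robot touches nothing.
It fails at once if the screwdriver is moved more than 30 mm (distance of screwdriver from where it was at the start of the episode above 0.03 m).
It fails at once if the printed link is moved more than 30 mm (distance of printed_link from where it was at the start of the episode above 0.03 m).
It fails at once if the caliper is moved more than 30 mm (distance of caliper from where it was at the start of the episode above 0.03 m).
It also fails if it takes over 69 s, if anything falls off the work surface, if the arm or the gripper's body presses on something with over 40 N, if the wrist force passes 120 N, or if a joint passes its speed limit or range.

## Working session

There is one attempt and no reset: what is moved stays moved. The work goes in short steps, each a Python script; the robot and the scene stay as the last script left them, time stands still between calls to the robot, and variables do not carry over. Pictures are saved under pics/ and viewed, about 8 in all and at most 12, crops included, and the job is handed in when it is done.

```bash
mkdir -p pics
python3 - <<'E'
from rig import manip
import cv2,pickle,numpy as np
for n in ["scene","top"]:
    c=manip.camera(n); pickle.dump(c,open(f"pics/{n}0.pkl","wb"))
    cv2.imwrite(f"pics/{n}0.png",cv2.resize(c["image"][:,:,::-1],None,fx=1.42,fy=1.42,interpolation=cv2.INTER_CUBIC))
    print(n,c["fx"],c["fy"],c["cx"],c["cy"],np.round(c["cam_to_world"],3).tolist())
print(manip.get_ee_rot(),manip.get_time())
E
```

```text
scene 474.89612435894134 474.89612435894134 283.2876012589785 210.51061356622776 [[-0.533, 0.518, -0.669, 1.403], [0.846, 0.329, -0.42, 0.596], [0.002, -0.79, -0.614, 0.92], [0.0, 0.0, 0.0, 1.0]]
top 463.80493023331417 463.80493023331417 279.38879784663465 208.16815542532467 [[0.021, -0.993, 0.118, 0.329], [-1.0, -0.021, -0.002, 0.041], [0.005, -0.118, -0.993, 1.457], [0.0, 0.0, 0.0, 1.0]]
[ 0.24132227  1.55740458 -0.24340113] 0.1
```

View pics/scene0.png

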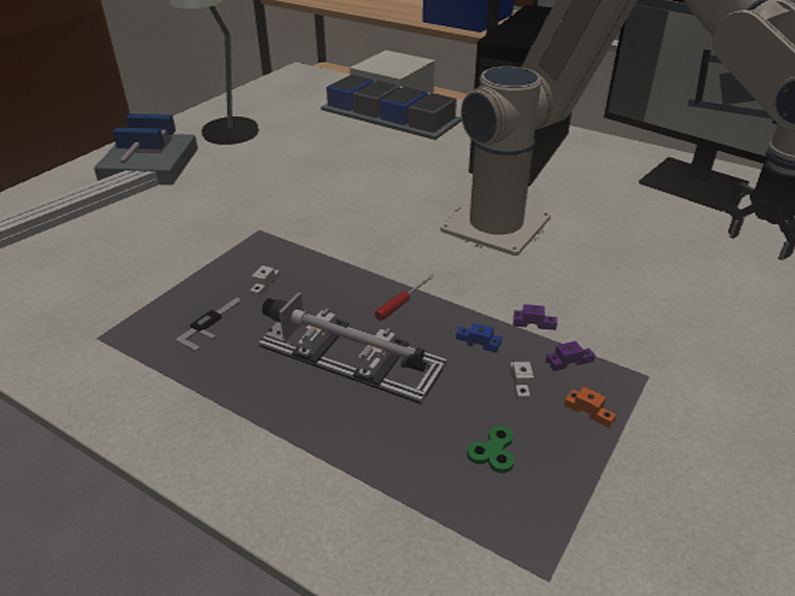

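View pics/top0.png

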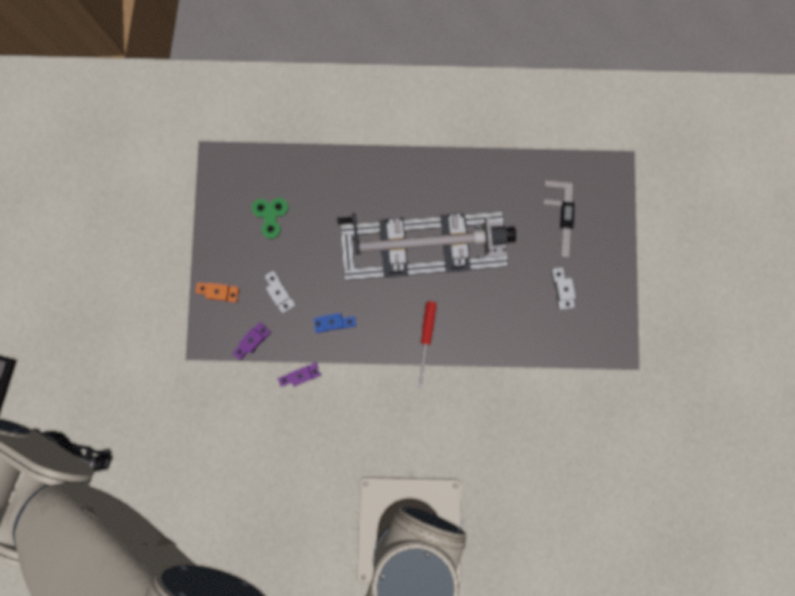

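The top view shows the silver caps at about (278,292) and (565,288), the rig between them with its crank at (347,220), and +y toward image left. Next I'll enlarge the key areas and compute rough positions.

```bash
cat > h.py <<'E'
from rig import manip
import cv2,pickle,numpy as np
from scipy.spatial.transform import Rotation as R
def T_of(c):
    if "cam_to_world" in c: return np.array(c["cam_to_world"])
    M=np.eye(4); M[:3,:3]=R.from_rotvec(c["rot"]).as_matrix(); M[:3,3]=c["pos"]; return M@np.array(c["mount"])
def ray(c,u,v,z):
    T=T_of(c); d=T[:3,:3]@np.array([(u-c["cx"])/c["fx"],(v-c["cy"])/c["fy"],1]); o=T[:3,3]
    return (o+d*(z-o[2])/d[2])[:3]
def proj(c,p):
    T=T_of(c); q=T[:3,:3].T@(np.asarray(p)-T[:3,3]); return np.array([c["fx"]*q[0]/q[2]+c["cx"],c["fy"]*q[1]/q[2]+c["cy"]])
def down(yaw):
    # tool x down, tool y (jaw axis) at world yaw
    y=np.array([np.cos(yaw),np.sin(yaw),0]); x=np.array([0,0,-1.]); return R.from_matrix(np.c_[x,y,np.cross(x,y)]).as_rotvec()
def snap(tag):
    p=manip.get_position(); r=manip.get_ee_rot(); c=manip.camera("wrist"); c["pos"]=p;c["rot"]=r
    pickle.dump(c,open(f"pics/{tag}.pkl","wb")); return c
def load(tag): return pickle.load(open(f"pics/{tag}.pkl","rb"))
E
python3 - <<'E'
from h import *
c=load("top0"); im=c["image"]
for n,u,v,z in [("capL",278,292,.036),("capR",565,288,.036),("shaft+y",360,246,.062),("shaft-y",478,238,.062),("plate1",396,247,.06),("plate2",458,242,.06),("handle",347,220,.1),("rail corner",347,279,.02),("rail c2",507,265,.02),("rail c3",343,224,.02)]:
    print(n,np.round(ray(c,u/1.42,v/1.42,z),3))
def crop(x0,y0,x1,y1): return cv2.resize(im[y0:y1,x0:x1,::-1],(400,300),interpolation=cv2.INTER_CUBIC)
A=crop(235,140,315,200);B=crop(300,140,380,200);C=crop(160,180,220,225);D=crop(370,180,430,225)
cv2.imwrite("pics/crops.png",np.vstack([np.hstack([A,B]),np.hstack([C,D])]))
w=snap("w0"); print(w["fx"],w["cx"],w["cy"]); print(np.round(w["mount"],3))
for y in [0,np.pi/2,-np.pi/2,np.pi]:
  for p in [(.42,.24,.25),(.5,0,.3),(.42,-.27,.25)]:
    q=manip.solve_ik(p,down(y)); print(y,p,None if q is None else np.round(q,2))
E
```

```text
capL [0.501 0.296 0.036]
capR [ 0.523 -0.328  0.036]
shaft+y [0.601 0.12  0.062]
shaft-y [ 0.625 -0.134  0.062]
plate1 [0.601 0.042 0.06 ]
plate2 [ 0.615 -0.091  0.06 ]
handle [0.649 0.146 0.1  ]
rail corner [0.535 0.149 0.02 ]
rail c2 [ 0.574 -0.204  0.02 ]
rail c3 [0.659 0.161 0.02 ]
340.20064560731 284.19755434302823 214.21659447183148
[[-0.001 -0.305  0.952 -0.155]
 [ 1.     0.     0.001 -0.   ]
 [-0.     0.952  0.305 -0.078]
 [ 0.     0.     0.     1.   ]]
0 (0.42, 0.24, 0.25) [ 0.49  0.18  1.91 -0.    1.06  0.49]
0 (0.5, 0, 0.3) [-0.02  0.14  1.82 -0.    1.18 -0.02]
0 (0.42, -0.27, 0.25) [-0.6   0.2   1.87 -0.    1.07 -0.6 ]
1.5707963267948966 (0.42, 0.24, 0.25) [ 0.49  0.18  1.91 -0.    1.06 -1.08]
1.5707963267948966 (0.5, 0, 0.3) [-0.02  0.14  1.82 -0.    1.18 -1.59]
1.5707963267948966 (0.42, -0.27, 0.25) [-0.6   0.2   1.87  0.    1.07 -2.17]
-1.5707963267948966 (0.42, 0.24, 0.25) [ 0.49  0.18  1.91 -0.    1.06  2.07]
-1.5707963267948966 (0.5, 0, 0.3) [-0.02  0.14  1.82 -0.    1.18  1.55]
-1.5707963267948966 (0.42, -0.27, 0.25) [-0.6   0.2   1.87 -0.    1.07  0.98]
3.141592653589793 (0.42, 0.24, 0.25) None
3.141592653589793 (0.5, 0, 0.3) None
3.141592653589793 (0.42, -0.27, 0.25) None
```

View pics/crops.png

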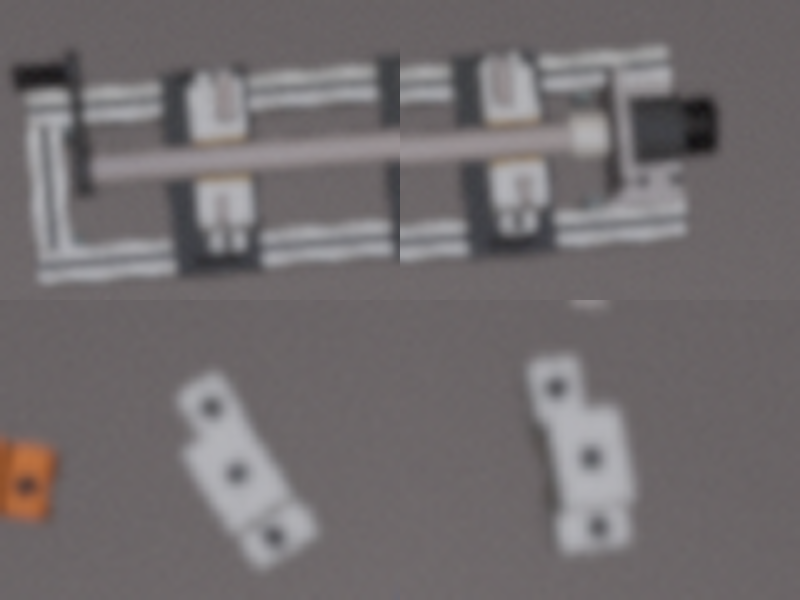

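Going by the flush ear side, the left cap (C) is b and the right one (D) is a. Now near views with the wrist camera.

Run:
```python
from h import *
t0=manip.get_time()
def go(tag,p,yaw):
    manip.move_to(p,down(yaw)); c=snap(tag); print(tag,manip.get_time()); return c
P=np.pi/2
ims=[go("cb",(.50,.296,.15),P+.38),go("r1",(.60,.042,.20),P+.1),go("r2",(.613,-.09,.20),P+.1),go("ca",(.52,-.328,.15),P+.14)]
L=[cv2.resize(c["image"][60:360,80:480,::-1],(400,300)) for c in ims]
cv2.imwrite("pics/near.png",np.vstack([np.hstack(L[:2]),np.hstack([L[3],L[2]])]))
```

```text
cb 1.8083
r1 2.9333
r2 3.575
ca 4.6417
```

View pics/near.png

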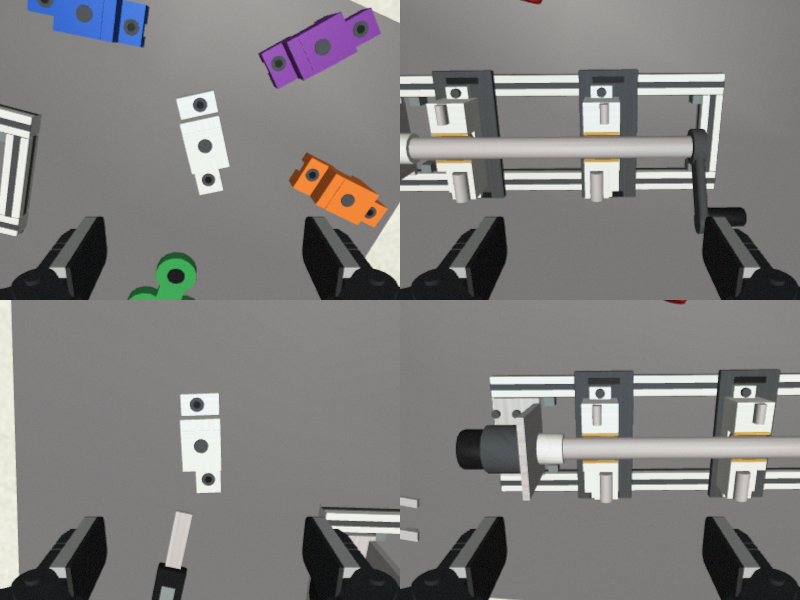

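Run:
```python
from h import *
r1=load("r1");r2=load("r2")
A=r1["image"][120:270,245:345,::-1]; B=r2["image"][120:270,245:345,::-1]
f=lambda a:cv2.resize(a,(400,600),interpolation=cv2.INTER_CUBIC)
cv2.imwrite("pics/zoom.png",np.hstack([f(A),f(B)]))
```

```text
(no output)
```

View pics/zoom.png

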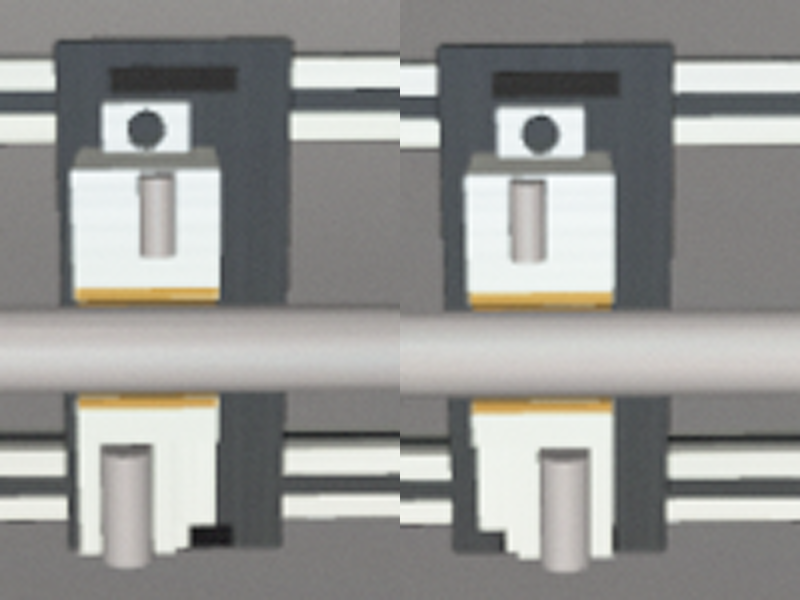

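Both long ears point to +x. The +y plate has its long ear flush on the -y side, so it is b. The motor-side plate is flush on +y, so it is a. Now the numbers.

Run:
```python
from h import *
for t in ["ca","cb"]:
    c=load(t); im=c["image"]; g=im.min(2)
    m=(g>165).astype(np.uint8); m[360:]=0
    cs,h=cv2.findContours(m,cv2.RETR_CCOMP,cv2.CHAIN_APPROX_NONE)
    for i,k in enumerate(cs):
        if h[0][i][3]<0 and 1500<cv2.contourArea(k)<9000:
            x,y,w,hh=cv2.boundingRect(k)
            if not(200<x+w/2<360): continue
            print(t,(x,y,w,hh),cv2.approxPolyDP(k,3,True)[:,0].tolist())
    d=(g<110).astype(np.uint8)
    cs,_=cv2.findContours(d[140:300,240:330].copy(),cv2.RETR_LIST,cv2.CHAIN_APPROX_NONE)
    for k in cs:
        A=cv2.contourArea(k)
        if 40<A<400:
            (u,v),_=cv2.minEnclosingCircle(k);u+=240;v+=140
            print(t,"hole",A,u,v,np.round(ray(c,u,v,.036),4),np.round(ray(c,u,v,.018),4))
for t,zx,n in [("r1",0,"b"),("r2",0,"a")]:
    c=load(t); q=lambda x,y,z:np.round(ray(c,245+x/4,120+y/4,z)[:2],4)
    k={"b":dict(sk=[(157,178),(157,257)],lk=[(127,447),(127,565)],L=[(72,170),(77,300),(78,408)],R=[(220,168),(219,300),(217,408)],sh=[(0,349),(390,349)]),
       "a":dict(sk=[(128,180),(127,262)],lk=[(164,455),(165,570)],L=[(65,175),(71,303),(73,412)],R=[(214,174),(213,303),(212,412)],sh=[(0,351),(390,351)])}[n]
    for kk,v in k.items(): print(n,kk,[q(x,y,.071 if kk in("sk","lk") else .062).tolist() for x,y in v])
```

```text
ca (260, 178, 41, 75) [[297, 178], [260, 180], [263, 231], [276, 232], [277, 252], [300, 251]]
ca hole 95.0 287.63888931274414 238.80555725097656 [ 0.55   -0.3197  0.036 ] [ 0.5572 -0.3185  0.018 ]
ca hole 115.0 280.4230766296387 205.5 [ 0.5217 -0.3298  0.036 ] [ 0.5269 -0.3293  0.018 ]
ca hole 120.0 276.2777786254883 164.27777862548828 [ 0.4884 -0.3378  0.036 ] [ 0.4915 -0.3378  0.018 ]
cb (260, 176, 50, 79) [[298, 176], [260, 184], [279, 254], [302, 250], [298, 229], [309, 225]]
cb hole 94.5 287.87036895751953 239.31481170654297 [0.5268 0.3109 0.036 ] [0.5334 0.3138 0.018 ]
cb hole 115.0 284.5 205.5 [0.5    0.2971 0.036 ] [0.5049 0.2991 0.018 ]
cb hole 121.0 279.5 164.5 [0.4701 0.2809 0.036 ] [0.473  0.2818 0.018 ]
b sk [[0.5685, 0.0401], [0.5853, 0.0418]]
b lk [[0.6289, 0.0396], [0.6575, 0.0423]]
b L [[0.5701, 0.0219], [0.5988, 0.0254], [0.624, 0.0277]]
b R [[0.5665, 0.0535], [0.5956, 0.0567], [0.6208, 0.0592]]
b sh [[0.6118, 0.0092], [0.603, 0.0961]]
a sk [[0.5828, -0.0985], [0.6003, -0.097]]
a lk [[0.6432, -0.0847], [0.6712, -0.0816]]
a L [[0.5846, -0.1121], [0.6128, -0.1085], [0.6383, -0.106]]
a R [[0.5812, -0.0802], [0.6097, -0.0772], [0.6351, -0.0745]]
a sh [[0.6255, -0.1234], [0.6167, -0.0365]]
```

```bash
cat >> h.py <<'E'
YAW=.105; P=np.pi/2; H=.037
def say(*a): print(*a,"t=%.2f"%manip.get_time(),"w=%.4f"%manip.get_width(),"pos",np.round(manip.get_position(),4),"F",np.round(manip.get_contact_force(),1),"M",np.round(manip.get_torque(),2))
def pick(p,yaw):
    o=down(yaw+P)
    manip.command_gripper(.06,40); manip.move_to((*p,.12),o); manip.servo_line((*p,H),o,rate=.12)
    manip.command_gripper(0.02,40); say("gripped"); manip.servo_line((*p,.20),o,rate=.25); say("lifted")
def over(p,yaw=YAW,h=.014):
    o=down(yaw+P); manip.move_to((*p,.20),o); manip.servo_line((*p,.062+H+h),o,rate=.15); manip.hold(.2); say("over")
def press(p,yaw=YAW,h0=.012,lim=15,h1=-.001):
    o=down(yaw+P); f0=manip.get_contact_force()[2]
    for h in np.arange(h0,h1-1e-6,-.0015):
        manip.servo_line((*p,.062+H+h),o,rate=.03); F=manip.get_contact_force()
        z=manip.get_position()[2]-.062-H
        if h<.0105: print("h=%.4f z=%.4f"%(h,z),"F",np.round(F,1),"M",np.round(manip.get_torque(),2))
        if F[2]-f0>lim: break
    return z
E
python3 - <<'E'
from h import *
pick((.5217,-.3298),.175); over((.6221,-.0919)); press((.6221,-.0919)); say("end")
E
```

```text
gripped t=6.58 w=0.0198 pos [ 0.5218 -0.3298  0.0372] F [0.1 0.3 0.5] M [ 0.03 -0.04 -0.05]
lifted t=7.38 w=0.0202 pos [ 0.5209 -0.3293  0.1988] F [-0.9  0.5  0.5] M [-0.    0.02  0.02]
over t=9.32 w=0.0200 pos [ 0.6229 -0.0921  0.1142] F [ 0.1  0.5 -0. ] M [ 0.01  0.02 -0.03]
h=0.0090 z=0.0088 F [ 0.2 -1.   0.6] M [-0.07 -0.01 -0.05]
h=0.0075 z=0.0074 F [-0.3  0.1  0.2] M [-0.01  0.02 -0.02]
h=0.0060 z=0.0059 F [-0.6  0.2  0.7] M [-0.01 -0.   -0.03]
h=0.0045 z=0.0044 F [ 0.7 -0.7  0.4] M [0.   0.02 0.02]
h=0.0030 z=0.0029 F [ 0.2 -0.2  0.1] M [ 0.02 -0.04 -0.01]
h=0.0015 z=0.0014 F [-0.2 -0.3 -0.4] M [-0.02 -0.05  0.02]
h=0.0000 z=-0.0001 F [-0.6  0.3  0.1] M [ 0.01 -0.02  0.02]
end t=11.57 w=0.0199 pos [ 0.622  -0.0919  0.0989] F [-0.6  0.3  0.1] M [ 0.01 -0.02  0.02]
```

The jaws closed to 20 mm with nothing between them, so the grasp missed. I'll go back, look from near and add a width check.

Run:
```python
from h import *
manip.servo_line((.6221,-.0919,.2),rate=.25); manip.command_gripper(.06,40)
manip.move_to((.5217,-.3298,.15),down(.175+P)); c=snap("ca2"); say("x")
im=c["image"][:,:,::-1]; cv2.imwrite("pics/ca2.png",im)
```

```text
x t=13.66 w=0.0599 pos [ 0.5227 -0.3289  0.1504] F [-0.9  0.3  0.3] M [ 0.05  0.02 -0.06]
```

View pics/ca2.png

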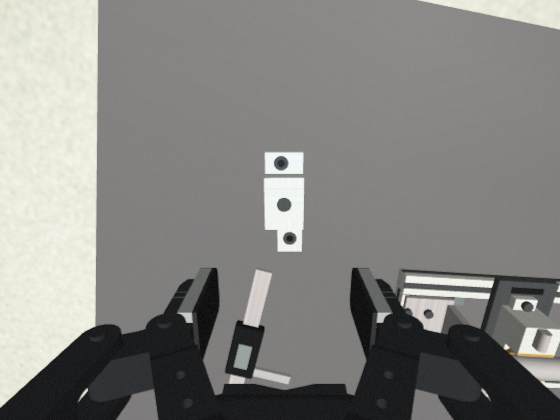

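The cap hasn't moved. The fingertips look to sit farther back along the tool than I assumed, so I'll go lower (guarded), close, and look if it misses again.

Run:
```python
from h import *
p=(.5217,-.3298); o=down(.175+P)
manip.servo_line((*p,.037),o,rate=.15)
c1=snap("low1")
for z in (.033,.030,.027):
    manip.servo_line((*p,z),o,rate=.03); F=manip.get_contact_force()
    if abs(F[2])>6: break
say("low"); manip.command_gripper(.02,40); say("closed"); manip.hold(.1)
c2=snap("low2")
cv2.imwrite("pics/low.png",np.hstack([c["image"][80:400,90:480,::-1] for c in (c1,c2)]))
```

```text
low t=15.39 w=0.0602 pos [ 0.5215 -0.3297  0.0267] F [-0.4 -0.3 -0.6] M [ 0.04 -0.02  0.01]
closed t=15.86 w=0.0200 pos [ 0.5217 -0.3298  0.0271] F [-0.2 -0.2  0.1] M [ 0.02  0.03 -0.01]
```

View pics/low.png

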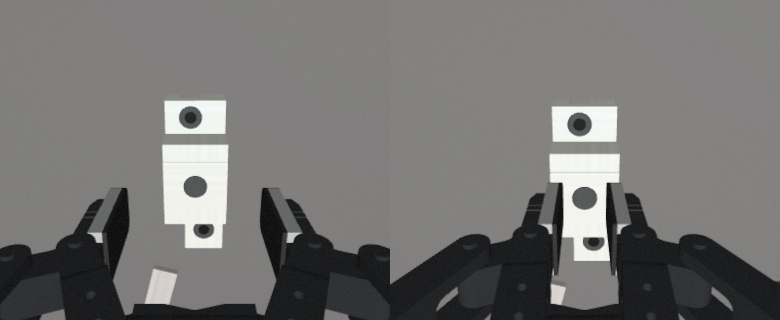

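Closed to 20 mm, the pads sit above the crown, with the tips at about 41 mm while the TCP reads 27 mm. So the fingertips are about 14 mm behind the reported TCP, not 22 mm ahead as specified. I'll find the grip height by guarded steps.

Run:
```python
from h import *
p=(.5217,-.3298); o=down(.175+P)
manip.command_gripper(.06,40)
for z in np.arange(.024,-.0005,-.003):
    manip.servo_line((*p,z),o,rate=.05); F=manip.get_contact_force()
    if np.linalg.norm(F)>6: say("contact"); break
say("low"); manip.command_gripper(.02,40); say("closed"); c=snap("low3")
cv2.imwrite("pics/low3.png",c["image"][:,:,::-1])
```

```text
low t=18.73 w=0.0602 pos [ 5.216e-01 -3.297e-01 -2.000e-04] F [-0.5 -0.1 -0.2] M [-0.02 -0.04  0.01]
closed t=19.09 w=0.0315 pos [ 5.219e-01 -3.299e-01  2.000e-04] F [ 0.3 -0.1  1.4] M [-0.    0.05 -0.03]
```

View pics/low3.png

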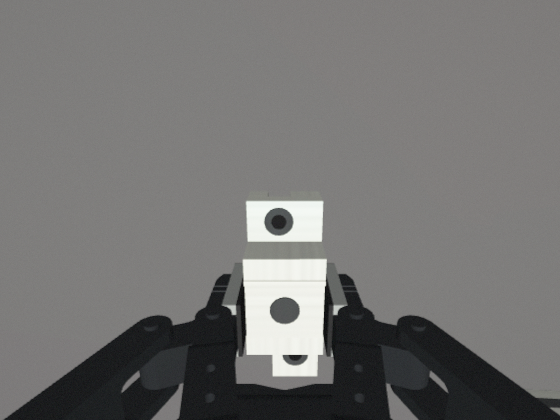

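Gripped at 31.5 mm. The cap fills the jaws with its crown hole at (285,310), as predicted. The grip height is now H = 0, so I'll lift and place it on seat a.

```bash
sed -i 's/H=.037/H=0.0/; s/manip.servo_line((\*p,H),o,rate=.12)/manip.servo_line((*p,H),o,rate=.12)/' h.py
python3 - <<'E'
from h import *
p=(.5217,-.3298); s=(.6221,-.0919)
manip.servo_line((*p,.20),rate=.25); say("lifted")
if manip.get_width()<.028: raise SystemExit("lost")
over(s); press(s,h1=-.0016); say("end")
c=snap("pa"); cv2.imwrite("pics/pa.png",c["image"][:,:,::-1])
E
```

```text
lifted t=20.09 w=0.0314 pos [ 0.5207 -0.3291  0.1985] F [-1.3  0.8 -2. ] M [-0.02 -0.01  0.03]
over t=22.27 w=0.0311 pos [ 0.6228 -0.092   0.0771] F [ 0.5 -0.5 -1.8] M [ 0.01 -0.04 -0.04]
h=0.0090 z=0.0088 F [-0.4  0.4 -1.5] M [0.04 0.05 0.02]
h=0.0075 z=0.0074 F [ 0.5  0.2 -2.4] M [ 0.03  0.01 -0.01]
h=0.0060 z=0.0059 F [ 0.2  0.5 -1.2] M [-0.05 -0.08 -0.04]
h=0.0045 z=0.0044 F [ 0.5  0.4 -2. ] M [-0.   -0.11 -0.02]
h=0.0030 z=0.0029 F [-0.5  0.2 -1.7] M [ 0.06 -0.07  0.03]
h=0.0015 z=0.0014 F [ 0.   0.6 -1.2] M [ 0.01 -0.05  0.  ]
h=0.0000 z=0.0002 F [0.7 0.4 1.6] M [-0.07  0.   -0.04]
h=-0.0015 z=0.0002 F [-4.4  0.8 13.3] M [0.09 0.74 0.04]
end t=24.77 w=0.0310 pos [ 0.6224 -0.092   0.0622] F [-4.4  0.8 13.3] M [0.09 0.74 0.04]
```

View pics/pa.png

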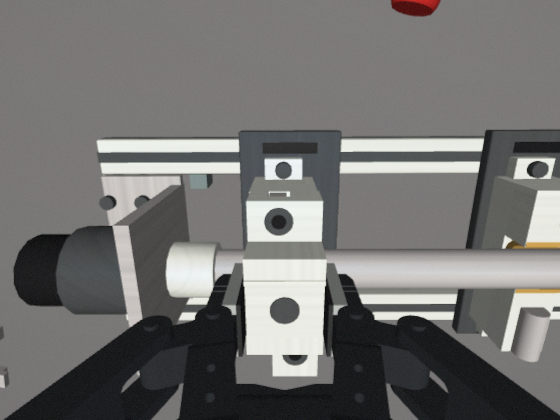

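Cap a went home smoothly: it contacted at z = 0.2 mm above the split height and stays closed over its keys. Release it and do cap b the same way.

Run:
```python
from h import *
manip.servo_line((.6221,-.0919,.062),rate=.03); manip.command_gripper(.045,40)
manip.servo_line((.6221,-.0919,.20),rate=.2)
pick((.5,.2971),.595)
if manip.get_width()<.028: raise SystemExit("lost")
s=(.608,.0422); over(s); press(s,h1=-.0016); say("end")
```

```text
gripped t=29.55 w=0.0309 pos [0.5005 0.2974 0.0009] F [-0.4 -0.5  6.6] M [-0.06  0.16  0.01]
lifted t=30.50 w=0.0310 pos [0.499  0.2965 0.1986] F [ 0.6  0.3 -2.4] M [-0.05  0.04 -0.01]
over t=32.75 w=0.0313 pos [0.6087 0.0422 0.0771] F [ 0.7  0.7 -1.9] M [ 0.05  0.01 -0.01]
h=0.0090 z=0.0088 F [ 0.2  0.1 -1.5] M [-0.01  0.01 -0.05]
h=0.0075 z=0.0074 F [ 0.8  0.1 -2.3] M [ 0.07 -0.03 -0.02]
h=0.0060 z=0.0059 F [ 0.1  0.2 -1.8] M [ 0.01 -0.    0.  ]
h=0.0045 z=0.0044 F [-1.  -0.9 -1.6] M [-0.07  0.03 -0.01]
h=0.0030 z=0.0029 F [-0.3 -0.6 -1.6] M [ 0.02 -0.02 -0.04]
h=0.0015 z=0.0014 F [ 0.2 -0.5 -2.1] M [0.02 0.03 0.01]
h=0.0000 z=0.0009 F [-2.8  0.2  6.2] M [-0.05  0.34  0.03]
h=-0.0015 z=0.0008 F [-6.7 -0.5 19.4] M [-0.09  1.16  0.01]
end t=35.25 w=0.0310 pos [0.6082 0.0422 0.0628] F [-6.7 -0.5 19.4] M [-0.09  1.16  0.01]
```

Cap b is home too: it contacts 0.8 mm up, matching its 0.9 mm grip height. Release it and locate the crank.

```bash
cat >> h.py <<'E'
A0=np.array([.608,.0422,.062]); XD=np.array([np.cos(YAW),np.sin(YAW),0]); YD=np.array([-np.sin(YAW),np.cos(YAW),0])
def handle(c,u,v):
    from scipy.optimize import brentq
    def f(z): d=ray(c,u,v,z)-A0; return np.hypot(d@XD,d[2])-.062
    zs=np.linspace(.07,.13,61); out=[]
    for a,b in zip(zs,zs[1:]):
        if f(a)*f(b)<0:
            z=brentq(f,a,b); d=ray(c,u,v,z)-A0; out.append((round(np.arctan2(d@XD,d[2]),3),round(d@YD,4)))
    return out
E
python3 - <<'E'
from h import *
print("r1",handle(load("r1"),407,276)); t=load("top0"); print("top",handle(t,347/1.42,220/1.42))
print("shaft end/web from r1", (ray(load("r1"),380,207,.062)-A0)@YD)
manip.servo_line((.608,.0422,.062),rate=.03); manip.command_gripper(.045,40)
manip.servo_line((.608,.0422,.20),rate=.2); manip.move_to((.60,.10,.20),down(P+.1)); c=snap("cr"); say("up")
cv2.imwrite("pics/cr.png",c["image"][:,:,::-1])
E
```

```text
r1 [(np.float64(1.222), np.float64(0.1108)), (np.float64(0.938), np.float64(0.1046))]
top [(np.float64(1.029), np.float64(0.0996))]
shaft end/web from r1 0.08774027482632354
up t=37.02 w=0.0446 pos [0.5991 0.1002 0.1984] F [-0.3  0.2  0.3] M [-0.03  0.02 -0.05]
```

View pics/cr.png

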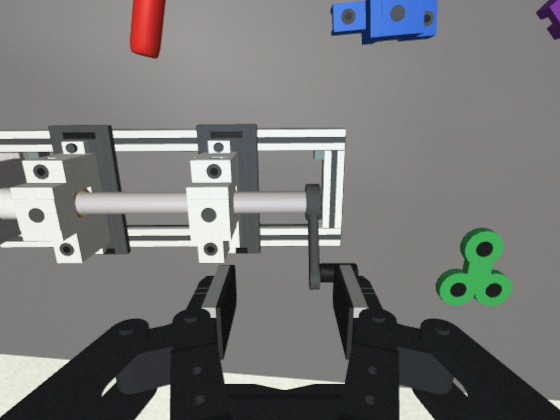

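Run:
```python
from h import *
c=load("cr"); w=handle(c,315,273); hd=handle(c,338,272); print(w,hd)
```

```text
[] [(np.float64(1.232), np.float64(0.1067)), (np.float64(0.957), np.float64(0.1041))]
```

Run:
```python
from h import *
o=down(YAW)
def at(th,dz=-.028): return A0+XD*.062*np.sin(th)+YD*.104+np.array([0,0,.062*np.cos(th)+dz])
print(handle.__name__, manip.solve_ik(at(.97,.07),o) is not None)
manip.command_gripper(.06,30); manip.move_to(at(.97,.07),o)
p=at(.97)
for z in np.linspace(p[2]+.06,p[2],6):
    manip.servo_line((p[0],p[1],z),o,rate=.1); F=manip.get_contact_force()
    if np.linalg.norm(F)>6: say("contact"); raise SystemExit
say("down"); manip.command_gripper(.010,30); say("closed")
if not .0125<manip.get_width()<.022: raise SystemExit("no grip")
for th in np.linspace(.97,0,9)[1:]:
    manip.servo_line(at(th),o,rate=.06); print(round(th,2),np.round(manip.get_contact_force(),1))
    if np.linalg.norm(manip.get_contact_force())>40: break
manip.hold(.2); say("end")
```

```text
handle True
down t=40.63 w=0.0604 pos [0.6474 0.1508 0.0683] F [ 0.2 -0.2 -0.4] M [ 0.03  0.   -0.02]
closed t=41.10 w=0.0145 pos [0.6496 0.1512 0.0699] F [5.3 1.1 1.3] M [ 0.04 -0.79  0.05]
0.85 [5.4 0.2 2.5]
0.73 [7.3 0.3 5.9]
0.61 [ 8.6 -0.5  6.2]
0.48 [ 8.8 -0.4  9.4]
0.36 [11.2 -0.2 13.2]
0.24 [10.9 -0.9 17.6]
0.12 [ 7.5 -1.7 19.8]
0.0 [ 4.4 -2.1 20.7]
end t=43.50 w=0.0147 pos [0.6023 0.1463 0.1007] F [ 3.5 -1.7 21.6] M [-0.26 -0.92  0.07]
```

The arm yielded about 5 mm under load, so I'll trim the command until the measured TCP stands over the axis.

Run:
```python
from h import *
o=down(YAW); cmd=A0+YD*.104+np.array([0,0,.034+.0045])
for i in range(4):
    manip.servo_line(cmd,o,rate=.04); manip.hold(.2)
    d=manip.get_position()-A0; e=d@XD; print(i,np.round([e,d@YD,d[2]],4),np.round(manip.get_contact_force(),1))
    if abs(e)<.0008: break
    cmd=cmd-XD*e
manip.command_gripper(.04,30); say("open")
p=manip.get_position(); manip.servo_line((p[0],p[1],.20),o,rate=.2)
manip.move_to((.54,.06,.26),down(P+.1)); c=snap("fin"); s=manip.camera("scene"); pickle.dump(s,open("pics/fins.pkl","wb")); say("up")
a=c["image"][60:360,:400,::-1]
b=cv2.resize(s["image"][190:300,170:320,::-1],(400,300),interpolation=cv2.INTER_CUBIC)
cv2.imwrite("pics/fin.png",np.hstack([a,b]))
```

```text
0 [0.001  0.104  0.0397] [ 1.8 -1.1  9.9]
1 [0.0007 0.104  0.0397] [ 4.3 -0.6  6.8]
open t=44.77 w=0.0400 pos [0.5951 0.1454 0.0998] F [ 0.5 -0.  -0.6] M [0.01 0.01 0.01]
up t=47.02 w=0.0401 pos [0.5399 0.0601 0.2595] F [ 0.5  0.8 -0.4] M [ 0.   -0.02  0.05]
```

View pics/fin.png

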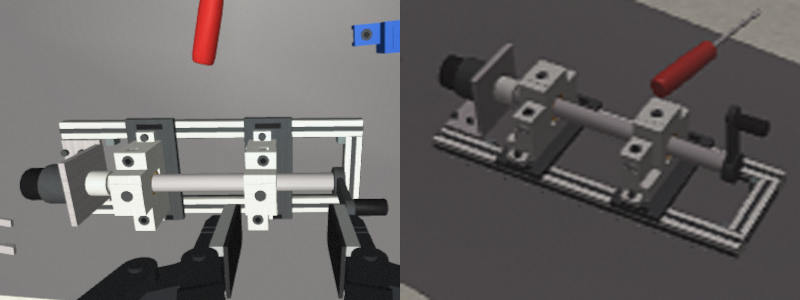

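The caps look closed flat on both bearings and the crank upright. One numeric check of the handle and crown holes in these two views.

Run:
```python
from h import *
c=load("fin"); s=pickle.load(open("pics/fins.pkl","rb"))
for n,k in (("wrist",c),("scene",s)):
    for th in (-.09,0,.09): print(n,th,np.round(proj(k,A0+YD*.104+.062*np.array([*(XD[:2]*np.sin(th)),np.cos(th)])),1))
    for q in ((.608,.0422),(.6221,-.0919)): print(n,"hole",np.round([proj(k,(*q,.062+h)) for h in (.036,.045)],1).tolist())
def blobs(k,x0,y0,x1,y1,thr,amin):
    m=(k["image"][y0:y1,x0:x1].max(2)<thr).astype(np.uint8); N,_,st,ce=cv2.connectedComponentsWithStats(m)
    return [(st[i].tolist(),np.round(ce[i]+[x0,y0],1).tolist()) for i in range(1,N) if st[i,4]>amin]
print("handle w",blobs(c,356,245,400,290,70,60)); print("holes w",blobs(c,110,240,280,275,110,40))
print("handle s",blobs(s,297,225,320,245,60,20)); print("holes s",blobs(s,215,210,275,240,90,5))
```

```text
wrist -0.09 [368.9 260.4]
wrist 0 [368.6 265.9]
wrist 0.09 [368.1 271.2]
wrist hole [[259.8, 254.9], [259.2, 258.7]]
wrist hole [[126.9, 255.6], [122.9, 259.4]]
scene -0.09 [302.3 234. ]
scene 0 [301.4 235.2]
scene 0.09 [300.5 236.5]
scene hole [[265.7, 231.2], [265.6, 228.7]]
scene hole [[222.6, 217.2], [222.4, 214.7]]
handle w [([0, 14, 32, 31, 620], [369.0, 269.7])]
holes w [([31, 0, 103, 35, 1419], [180.3, 261.7]), ([145, 11, 10, 10, 80], [259.7, 255.2]), ([167, 11, 3, 24, 61], [278.2, 261.3]), ([11, 12, 11, 9, 79], [126.3, 255.9])]
handle s [([0, 4, 12, 12, 78], [302.1, 235.5])]
holes s [([0, 0, 60, 30, 1287], [244.5, 223.8]), ([6, 6, 4, 3, 9], [222.6, 217.1]), ([1, 20, 4, 2, 8], [217.5, 230.5]), ([49, 20, 4, 3, 11], [265.6, 231.1])]
```

Run:
```python
from h import *
c=load("fin"); m=c["image"].max(2)<75
for u in (374,380,385): r=np.where(m[240:285,u])[0]+240; print(u,r.min(),r.max())
say("final"); manip.sign_off()
```

```text
374 259 275
380 259 274
385 259 274
final t=47.02 w=0.0401 pos [0.5399 0.0601 0.2595] F [ 0.5  0.8 -0.4] M [ 0.   -0.02  0.05]
the job is handed in; nothing more can be done
```

Both caps are on their own lower halves, the crank is upright, and the job was handed in at 47.0 s of the 69 s allowed; no verdict was reported.

- **Caps:** Cap a is on the motor-side bearing and cap b on the crank-side one, long ears on the rig's +x side. Cap a met firm contact 0.2 mm above the split height. Cap b's tool stopped 0.8 mm up, but it had been gripped 0.9 mm high, so it is home as well. In the final wrist and scene views, both crown holes lie within about 1 pixel of where a home cap's would be.
- **Crank:** The arm gave by about 5 mm while turning it, so I trimmed the position before letting go. The handle's middle in the last wrist picture is about row 267 against 265.9 expected, a lean of roughly 0.02 rad (limit 0.09). About 1 mm of uncertainty in the shaft axis adds around 0.016 rad.
- **What went wrong:** The first two grasps of cap a closed above the crown without touching it. The fingertips were about 14 mm behind the reported tool point, not 22 mm ahead as described. I found the right grip height in guarded steps.
- **Not checked:** The screwdriver, green link and caliper were never gripped or approached on purpose, and no unexpected contact force showed. I did not measure their positions at the end.

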